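# Sort screw cartons by weight at the repair stand

### The job

Lever up the shut lid of the green tin with the blade of the red pry tool in the slot at its front and swing the lid wide open. Then feel each brown carton's weight by raising one end a little: the light ones (plastic plugs) go flat on the tin's floor, the heavy ones (steel screws) have weak bottoms, so never lift them clear of the mat but slide them wholly into the yellow taped rectangle. Finish with the tin's lid shut again, the pry tool lying on its black rubber pad as it was, and the other things on the table left alone.

Things in the scene. Friction and masses are not known exactly. Their poses are not given: they have to be found in the camera images.
- tin: Green metal tin, fixed, 160 mm (x, front to hinge) by 220 mm (y) by 80 mm high, walls and floor 5 mm, brass-coloured inside, covered by the lid. Origin: underside centre; front (-x) faces mid-table, hinge on top of the +x wall. Pry slot: the middle 70 mm of the front wall's rim is 14 mm lower. Light cartons fit inside side by side, lengths along x.
- lid (a joint): Tin's lid: angle in rad, 0 shut, 1.57 upright, 1.9 fully open. Green 160 x 220 x 6 mm sheet, brass-coloured panel on top, no handle, lying on the rim, swinging up about tin_hinge. Stiff hinge (0.32 N m friction, lid 0.25 kg): stays at any angle; about 3.5 N at the front edge raises it, 1 to 3 N shuts it.
- tin_slot (a point): Centre of the pry slot in the tin's front wall: outer face, 73 mm above the mat, mid-height of the 14 mm gap; axes as the tin's (a blade goes in along +x).
- tin_hinge (a point): Middle of the lid's hinge line, at the top of the tin's back wall, level with the lid's underside, 80 mm above the mat; axes as the tin's, the line runs along y.
- lid_edge (a point): Middle of the lid's free front edge, on its underside; moves with the lid, 160 mm from the hinge.
- bay: Yellow taped rectangle on the mat, flat (nothing to bump over), 180 mm (its x) by 290 mm (its y) over the 12 mm tape lines. Origin: its centre on the mat.
- pad: Black rubber pad, fixed, 120 mm (x) by 60 mm (y), 4 mm thick: the blade tool's place. Origin: centre of its underside; x along the pad.
- pry: Pry tool, 0.12 kg, lying on the pad: red handle 100 mm long (x), 20 wide (y), 30 high, black band at the rear; flat steel blade 60 mm long, 22 wide, 3 thick from its front (+x) end, mid-thickness 20 mm above the handle's underside. Origin: centre of the handle's underside; x points to the blade.
- pry_tip (a point): Middle of the tip of the pry tool's blade, 110 mm ahead of the tool's origin and 20 mm above it; axes as the tool's.
- carton1: Brown rigid cardboard carton 120 x 44 x 44 mm, clear tape strip and white label on top; all look alike. Origin: underside centre; x along its length, z up. Full of steel screws (0.69 to 0.94 kg) or of plastic plugs (0.08 to 0.14 kg): only the weight tells which. May be absent.
- carton2: Brown rigid cardboard carton 120 x 44 x 44 mm, clear tape strip and white label on top; all look alike. Origin: underside centre; x along its length, z up. Full of steel screws (0.69 to 0.94 kg) or of plastic plugs (0.08 to 0.14 kg): only the weight tells which. May be absent.
- carton3: Brown rigid cardboard carton 120 x 44 x 44 mm, clear tape strip and white label on top; all look alike. Origin: underside centre; x along its length, z up. Full of steel screws (0.69 to 0.94 kg) or of plastic plugs (0.08 to 0.14 kg): only the weight tells which. May be absent.
- carton4: Brown rigid cardboard carton 120 x 44 x 44 mm, clear tape strip and white label on top; all look alike. Origin: underside centre; x along its length, z up. Full of steel screws (0.69 to 0.94 kg) or of plastic plugs (0.08 to 0.14 kg): only the weight tells which. May be absent.
- carton5: Brown rigid cardboard carton 120 x 44 x 44 mm, clear tape strip and white label on top; all look alike. Origin: underside centre; x along its length, z up. Full of steel screws (0.69 to 0.94 kg) or of plastic plugs (0.08 to 0.14 kg): only the weight tells which. May be absent.
- tape1: White roll of tape, 72 mm across, 40 mm high: bystander. Origin: underside centre.
- tape2: White roll of tape, 72 mm across, 40 mm high: bystander. Origin: underside centre.
- spray: Blue spray can, 52 mm across, 140 mm high: bystander. Origin: underside centre.
- driver: Screwdriver with red handle: bystander. Origin: underside of its middle.
- drill: Green and black cordless drill lying on its side: bystander. Origin: under its motor body.
Not all that is in view belongs to the job. Leave any turquoise look-alike of the carton2 alone.

How it is judged:
On the way, in this order (a step that is already met when the one before it is completed fails the run):
1. the lid is raised (over 0.15 rad) by the pry tool's blade, the fingers not touching tin or lid (value of joint lid above 0.15 rad and contact force between pry and tin above 0.2 N and contact force between the fingers and tin below 0.1 N), for 0.1 s.
2. the lid is swung wide open (over 1.3 rad) (value of joint lid above 1.3 rad), for 0.2 s.
3. with the lid open, one end of a carton is raised a little (tilt over 0.03 rad, centre of its underside under 20 mm up) (((angle between carton1's own z axis and vertical above 0.03 rad and height (world z) of carton1 below 0.02 m) or (angle between carton2's own z axis and vertical above 0.03 rad and height (world z) of carton2 below 0.02 m) or (angle between carton3's own z axis and vertical above 0.03 rad and height (world z) of carton3 below 0.02 m) or (angle between carton4's own z axis and vertical above 0.03 rad and height (world z) of carton4 below 0.02 m) or (angle between carton5's own z axis and vertical above 0.03 rad and height (world z) of carton5 below 0.02 m))), for 0.1 s.
At the end, for the whole second after the job is handed in: Lid shut (under 0.05 rad); light cartons at rest flat on the tin's floor (tilt under 0.2 rad); heavy ones flat on the mat, within the yellow outline (10 mm over it allowed); pry tool at rest on its pad, right side up, handle centre within 50 mm along and 25 mm across of the pad's centre (value of joint lid below 0.05 rad and x of carton2 in the frame of tin between -0.075 and 0.075 m and y of carton2 in the frame of tin between -0.105 and 0.105 m and z of carton2 in the frame of tin between -0.01 and 0.02 m and angle between each of carton2, carton4's own z axis and vertical below 0.2 rad and linear speed of each of carton2, carton4, carton1, carton3, carton5, pry below 0.02 m/s and x of carton4 in the frame of tin between -0.075 and 0.075 m and y of carton4 in the frame of tin between -0.105 and 0.105 m and z of carton4 in the frame of tin between -0.01 and 0.02 m and ((angle between the x axis of carton1 and the x axis of bay, either way round below 0.5 rad and x of carton1 in the frame of bay between -0.04 and 0.04 m and y of carton1 in the frame of bay between -0.128 and 0.128 m) or (angle between the x axis of carton1 and the x axis of bay, either way round above 0.5 rad and x of carton1 in the frame of bay between -0.07 and 0.07 m and y of carton1 in the frame of bay between -0.11 and 0.11 m)) and height (world z) of each of carton1, carton3, carton5 below 0.01 m and angle between each of carton1, carton3, carton5, pry's own z axis and vertical below 0.15 rad and ((angle between the x axis of carton3 and the x axis of bay, either way round below 0.5 rad and x of carton3 in the frame of bay between -0.04 and 0.04 m and y of carton3 in the frame of bay between -0.128 and 0.128 m) or (angle between the x axis of carton3 and the x axis of bay, either way round above 0.5 rad and x of carton3 in the frame of bay between -0.07 and 0.07 m and y of carton3 in the frame of bay between -0.11 and 0.11 m)) and ((angle between the x axis of carton5 and the x axis of bay, either way round below 0.5 rad and x of carton5 in the frame of bay between -0.04 and 0.04 m and y of carton5 in the frame of bay between -0.128 and 0.128 m) or (angle between the x axis of carton5 and the x axis of bay, either way round above 0.5 rad and x of carton5 in the frame of bay between -0.07 and 0.07 m and y of carton5 in the frame of bay between -0.11 and 0.11 m)) and x of pry in the frame of pad between -0.05 and 0.05 m and y of pry in the frame of pad between -0.025 and 0.025 m and z of pry in the frame of pad below 0.012 m); the robot touches nothing.
It fails at once if a heavy carton is lifted clear of the mat (centre of its underside more than 25 mm up) (height (world z) of any of carton1, carton3, carton5 above 0.025 m).
It fails at once if a bystander (tape roll, spray can, screwdriver, drill) is pushed more than 60 mm from its place (distance of any of tape1, tape2, spray, driver, drill from where it was at the start of the episode above 0.06 m).
Of carton1, carton3, carton4, carton5 only 3 to 4 are there at a start; the rules pass over those that are not, and their reading is None.
At some moment in a run one of carton1, carton2, carton3, carton4, carton5 may be knocked a few centimetres aside while the robot is not near it.
It also fails if it takes over 210 s, if anything falls off the work surface, if the arm or the gripper's body presses on something with over 40 N, if the wrist force passes 120 N, or if a joint passes its speed limit or range.

### The arm

A 6-joint arm with a two-finger parallel gripper is mounted at the origin on the work surface. World frame = base frame: x ahead of the robot, y to its left, z up, the work surface at z = 0. Lengths are in m, angles in rad, forces in N, time in s.
With the tool pointing down it reaches from about 0.3 to 0.875 m from the base axis. Payload 6.4 kg.
Tool frame: the origin (TCP) lies at the very end of the fingers, on their centre line; the grasp point (between the pads) lies 19 mm behind it; z points along the fingers, y is the line along which they close (so a half turn about z gives the same grasp; the last joint's range is limited). The gripper opens to 85 mm and grips with 20 to 120 N. Pads are 22 mm wide; open, the fingers measure 114 mm over their backs; the gripper's body (76 mm by 85 mm) begins 54 mm behind the grasp point. The pads swing forward as they close: fully open they stand 13 mm farther back than shut.
Start: joints at [1.045, 0.181, 1.607, -0, 1.354, -0.206], TCP at [0.181, 0.546, 0.231] pointing down, gripper open.
Joint ranges: [-2.99, 2.99], [-0.89, 2.07], [0.3, 2.58], [-1.14, 4.28], [0, 2.63], [-3.12, 3.12]. Speed limits (rad/s): [2.57, 2.57, 3.01, 3.14, 3.14, 3.14].

### API

Orientations are given as a unit quaternion [w, x, y, z].
In Python, from bench import ctrl gives the robot as it stands.
- The arm moves only by the tool jog_arm, never from a script. Its argument "series" is a list that holds one entry, the list of rows, each a list of 7 numbers: the shift along the tool's x, y, z in mm, then the turn, a rotation vector about the tool's x, y, z in rad, then the finger opening in mm, from 0 to 85.4. In form: [[[tx, ty, tz, rx, ry, rz, gripper], ...]]. A call has exactly 10 rows; each row shifts and turns the commanded pose from where the row before left it, along the tool's axes as they then stand; what a row does not reach is not made up. A row lasts 1/10 s, in which the tool goes at most 50 mm and 8.59 degrees, less where a joint would pass 70% of its speed; a pose out of reach is approached as far as the arm can. A call with a gripper value outside its range is refused whole. The fingers move at their own pace and stop on an object; the grip force is fixed at half the most. Time passes only in rows, so rows that do not move let the fingers close, or fill a call up. It gives the time, the measured TCP pose, the force, the opening and the grip force at its end, in the units of the state.
- ctrl.get_obs(): the state, without advancing time (a new reading comes with each control period).
- ctrl.camera(name): name is "scene" or "top" or "wrist"; returns a dict with "frame" (480x640x3 uint8, blue, green, red), "z_map" (480x640 float32, m along the optical axis (not along the pixel's ray), 0 where there is no reading), "fx", "fy", "cx", "cy" (pixels), "xyz" and "rotation" of the camera in the world. Camera axes: x right, y down, z forward; pixel columns grow to the right and rows downward; lengths in m; the calibration is good to about 2 mm. A picture is of the moment at which its call begins.
- ctrl.hand_in(): hands the job in; it is judged then, once.
The state is a dict: "time_s": time; "q": joint angles; "dq": joint speeds; "joint_efforts": joint torques, N m; "eef_pos": TCP position; "eef_rot": TCP orientation; "wrist_force": force on the tool from outside, world axes, zero at the start; "torque": the same for the moment, N m; "opening": opening from 0.0 (shut) to 1.0 (fully open); "grasp_force": force on a finger pad.
Only numpy, scipy, OpenCV 4.12 (cv2) and the standard library are available. Lean on these libraries where they do the work, as an engineer would, in place of code of your own. Each camera call takes 0.05 s, during which the arm holds its last target. There are 200 camera calls.

## Working session

There is one attempt and no reset: what is moved stays moved. The work goes in short steps, Python scripts to look and compute and a tool call to move; the robot and the scene stay as the last step left them, time stands still between calls to the robot, and variables do not carry over. Pictures are saved under pics/ and viewed, at most 14 in all, crops included, and the job is handed in when it is done.

Besides the shell and the picture viewer there is one more tool, called after "Call:" as name(argument=value, ...), one argument or row to a line, values as JSON. jog_arm: Moves the arm, as the interface text tells. Its arguments: {"type":"object","properties":{"series":{"type":"array"}},"required":["series"]}

```bash
ls; mkdir -p pics; cat > h.py <<'E'
import numpy as np, cv2
from scipy.spatial.transform import Rotation as R
from bench import ctrl
def cam(n):
    c=ctrl.camera(n); return c
def rot(c):
    r=np.array(c["rotation"],float)
    return r if r.shape==(3,3) else R.from_quat(r,scalar_first=True).as_matrix()
def px(c,u,v,z=None):
    "world point from depth, or on plane height z"
    d=np.array([(u-c["cx"])/c["fx"],(v-c["cy"])/c["fy"],1.]); o=np.array(c["xyz"])
    w=rot(c)@d
    if z is None: return o+w*c["z_map"][int(round(v)),int(round(u))]
    return o+w*(z-o[2])/w[2]
E
python3 - <<'E'
from h import *
import pickle
for n in("top","scene"):
    c=cam(n);cv2.imwrite(f"pics/{n}0.png",c["frame"]);pickle.dump(c,open(n+"0.pkl","wb"));print(n,c["xyz"],c["rotation"],c["fx"],c["cx"],c["cy"])
print(ctrl.get_obs())
E
```

```text
pics
top [ 0.35564073 -0.00479805  1.37748852] [-0.04183804  0.7154337  -0.69631943  0.03928671] 605.3697499772683 316.6296310327024 249.1851697118937
scene [ 0.98121749 -0.44464167  1.11008882] [-0.25101725  0.87441787  0.399718   -0.11229091] 489.7800035673858 315.51519205503195 244.5503193294619
{'time_s': 0.1, 'q': array([ 1.04471064e+00,  1.81481312e-01,  1.60788671e+00,  3.83881248e-06,
        1.35382403e+00, -2.06249345e-01]), 'dq': array([-0.00011186, -0.00189139, -0.00272634, -0.00116741, -0.00245893,
       -0.00039878]), 'joint_efforts': array([-1.70084572e-04, -4.45869112e+01, -3.52238595e+01, -2.59500939e-04,
        4.16206065e-03,  1.21958482e-05]), 'eef_pos': array([0.18048759, 0.54541857, 0.23047636]), 'eef_rot': array([-2.88073137e-04,  1.59237779e-01,  9.87239935e-01, -7.46011373e-04]), 'wrist_force': array([ 0.62382772,  0.01337024, -0.69953899]), 'torque': array([-0.01295264, -0.02266664, -0.02257335]), 'grasp_force': 0.0, 'opening': 1.0007733953946725}
```

View pics/top0.png

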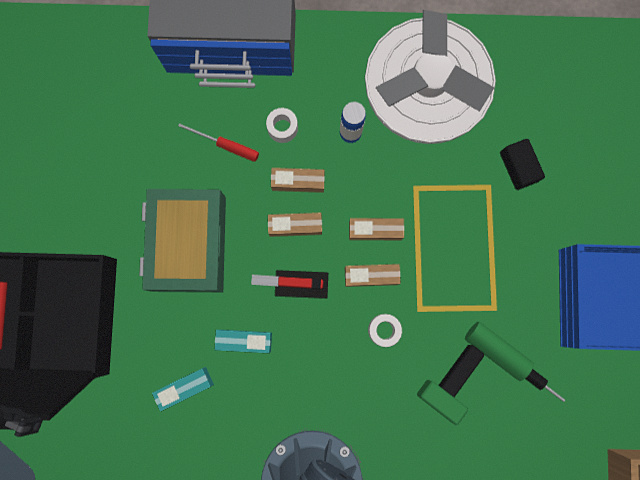

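View pics/scene0.png

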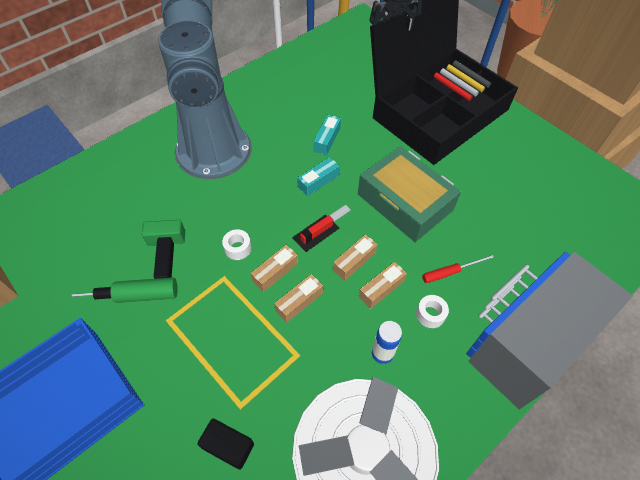

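Top view: tin (185,240) with its hinge on the left and front facing right. The pry tool is on its pad at (300,284) with the blade pointing left. Brown cartons are at (298,180), (295,223), (377,228) and (373,275). The turquoise pair at (243,341) and (182,389) are the look-alikes and stay put. The bay is at (455,248), with bystanders around.

```bash
python3 - <<'E'
from h import *
import pickle
c=pickle.load(open("top0.pkl","rb"));s=pickle.load(open("scene0.pkl","rb"))
cr=c["frame"][150:320,135:505];cv2.imwrite("pics/crop0.png",cv2.resize(cr,None,fx=2.16,fy=2.16,interpolation=cv2.INTER_CUBIC))
def cloud(c):
    v,u=np.mgrid[0:480,0:640];z=c["z_map"]
    p=np.stack([(u-c["cx"])/c["fx"]*z,(v-c["cy"])/c["fy"]*z,z],-1)
    return p@rot(c).T+np.array(c["xyz"])
for n,cc in(("top",c),("scene",s)):
    P=cloud(cc);hsv=cv2.cvtColor(cc["frame"],cv2.COLOR_BGR2HSV)
    H=P[...,2]; ok=(cc["z_map"]>0)
    reg=ok&(abs(P[...,0]-.42)<.28)&(abs(P[...,1])<.55)
    print(n,"mat z",np.median(H[reg&(abs(H)<.01)]))
    m=(reg&(H>.02)&(H<.3)).astype(np.uint8)
    k,l,st,_=cv2.connectedComponentsWithStats(m)
    for i in range(1,k):
        if st[i,4]<80: continue
        q=P[l==i]; zt=np.percentile(q[:,2],90); t=q[q[:,2]>zt-.008]
        r=cv2.minAreaRect((t[:,:2]*1000).astype(np.float32))
        hs=np.median(hsv[l==i],0)
        print(np.round(r[0]),np.round(r[1]),round(r[2],1),"top",round(zt,4),"hsv",hs)
E
```

```text
top mat z -0.0006290341432104718
[669.  50.] [ 45. 120.] 0.0 top 0.0473 hsv [ 15. 104. 162.]
[ 681. -468.] [69. 37.] 89.9 top 0.0525 hsv [120.  26.  33.]
[519. 298.] [220. 169.] 0.9 top 0.0887 hsv [ 66. 113. 123.]
[566.  53.] [ 45. 119.] 3.6 top 0.0468 hsv [ 15.  105.  163.5]
[ 561. -130.] [ 44. 119.] 0.3 top 0.0469 hsv [ 15. 104. 165.]
[ 510. -549.] [ 2. 25.] 89.3 top 0.0977 hsv [110. 177.  85.]
[167. 504.] [43. 92.] 0.3 top 0.269 hsv [120.  29.  27.]
[ 456. -122.] [ 44. 121.] 3.3 top 0.047 hsv [ 15.   98.5 165. ]
[436.  65.] [155.  21.] 87.9 top 0.036 hsv [ 69.  95. 167.]
[ 335. -153.] [69. 70.] 47.2 top 0.0426 hsv [ 12.   8. 213.]
[ 232. -349.] [149. 213.] 50.2 top 0.0557 hsv [ 68. 139. 103.]
[303. 159.] [120.  44.] 88.5 top 0.0468 hsv [ 90. 148. 150.]
[196. 288.] [ 44. 122.] 27.4 top 0.0467 hsv [ 90. 149. 148.]
scene mat z 0.00014920628707548733
[169. 503.] [93. 46.] 88.6 top 0.2632 hsv [120.  28.  27.]
[197. 288.] [ 46. 125.] 26.3 top 0.0467 hsv [ 90. 179. 174.]
[519. 299.] [222. 172.] 1.3 top 0.0886 hsv [ 76. 111. 134.]
[303. 160.] [122.  49.] 88.6 top 0.0464 hsv [ 90. 179. 175.]
[439.  65.] [155.  24.] 87.0 top 0.0359 hsv [  1.  193.5 200. ]
[ 234. -350.] [149. 211.] 50.3 top 0.0556 hsv [ 68. 163. 140.]
[ 336. -153.] [70. 72.] 26.9 top 0.042 hsv [105.   1. 239.]
[567.  55.] [ 46. 122.] 4.5 top 0.0467 hsv [ 16. 114. 195.]
[ 457. -122.] [ 47. 121.] 4.7 top 0.0463 hsv [ 16. 114. 194.]
[670.  51.] [123.  46.] 89.7 top 0.0466 hsv [ 17. 114. 195.]
[ 562. -129.] [ 46. 121.] 1.4 top 0.0467 hsv [ 16. 114. 195.]
[ 423. -549.] [213.   1.] 0.0 top 0.0985 hsv [110. 201. 133.]
[ 683. -471.] [33. 66.] 1.6 top 0.0524 hsv [113.   29.   33.5]
```

View pics/crop0.png

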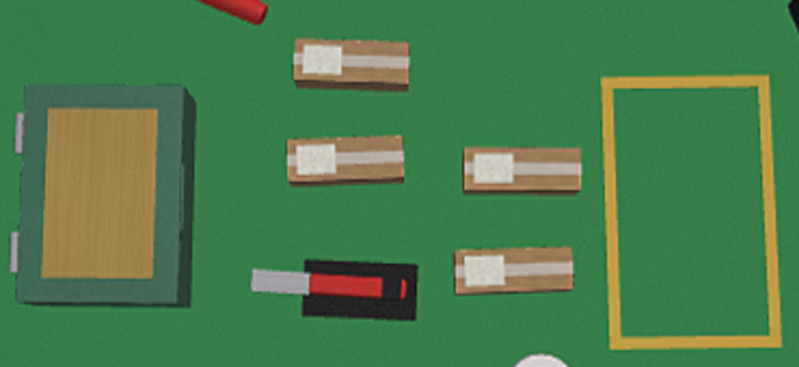

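The crop confirms the brown cartons (plain cardboard, white label), the pry tool with its tip at crop (251,280), and the tin's front on its right side. Next I'll compute exact points and the first move.

```bash
python3 - <<'E'
from h import *
import pickle
c=pickle.load(open("top0.pkl","rb"))
f=lambda x,y,z:np.round(px(c,135+(x+.5)/2.16-.5,150+(y+.5)/2.16-.5,z)*1000)[:2]
print("tip",f(251,280,.0255),"handle front",f(309,284,.034),"rear",f(406,289,.034))
print("pad",[f(*p,.004) for p in((304,260),(417,265),(415,320),(303,315))])
print("bay",[f(*p,0) for p in((601,77),(770,75),(781,347),(610,349))])
print("lid top",[f(*p,.086) for p in((24,85),(184,85),(180,304),(16,301))])
v,u=np.mgrid[0:480,0:640];z=c["z_map"]
P=np.stack([(u-c["cx"])/c["fx"]*z,(v-c["cy"])/c["fy"]*z,z],-1)@rot(c).T+np.array(c["xyz"])
q=P[(P[...,2]>.02)&(P[...,1]>.39)&(P[...,0]>.3)]
for a in np.arange(.3,.8,.05):
    t=q[(q[:,0]>=a)&(q[:,0]<a+.05)]
    if len(t): print(round(a,2),"ymin",t[:,1].min().round(3),"zmax",t[:,2].max().round(3))
E
```

```text
tip [440. 147.] handle front [437.  86.] rear [434. -13.]
pad [array([464.,  95.]), array([461., -24.]), array([404., -24.]), array([406.,  94.])]
bay [array([ 669., -217.]), array([ 676., -398.]), array([ 386., -408.]), array([ 379., -229.])]
lid top [array([626., 377.]), array([630., 216.]), array([410., 210.]), array([409., 372.])]
0.3 ymin 0.458 zmax 0.101
0.35 ymin 0.458 zmax 0.102
0.4 ymin 0.457 zmax 0.101
0.45 ymin 0.458 zmax 0.095
```

Call:
jog_arm(
  series=[
    [[0,0,0,0,0,0.13,85],[0,0,0,0,0,0.13,85],[0,0,0,0,0,0.13,85],[0,0,0,0,0,0.13,85],[0,0,0,0,0,0.13,85],[0,0,0,0,0,0.13,85],[0,0,0,0,0,0.13,85],[0,0,0,0,0,0.13,85],[0,0,0,0,0,0.13,85],[0,0,0,0,0,0.1,85]],
  ],
)

```text
time_s: 1.1
eef_pos: [0.1806, 0.5455, 0.2307]
eef_rot: [0.0, 0.716, 0.699, -0.001]
wrist_force: [0.0, 0.1, -0.7]
opening: 0.994
grasp_force: 0.0
```

Call:
jog_arm(
  series=[
    [[-40,23,6,0,0,0,85],[-40,23,6,0,0,0,85],[-40,23,6,0,0,0,85],[-40,23,6,0,0,0,85],[-40,23,6,0,0,0,85],[-40,23,6,0,0,0,85],[-40,23,6,0,0,0,85],[-40,23,6,0,0,0,85],[-40,23,6,0,0,0,85],[-40,23,6,0,0,0,85]],
  ],
)

```text
time_s: 2.1
eef_pos: [0.4035, 0.1398, 0.171]
eef_rot: [0.0, 0.714, 0.7, 0.0]
wrist_force: [0.6, 0.4, 0.8]
opening: 0.995
grasp_force: 0.0
```

Call:
jog_arm(
  series=[
    [[-35,19,6,0,0,0,85],[-34,19,6,0,0,0,85],[0,0,0,0,0,0,85],[0,0,0,0,0,0,85],[0,0,0,0,0,0,85],[0,0,0,0,0,0,85],[0,0,0,0,0,0,85],[0,0,0,0,0,0,85],[0,0,0,0,0,0,85],[0,0,0,0,0,0,85]],
  ],
)

```text
time_s: 3.1
eef_pos: [0.4398, 0.0721, 0.1594]
eef_rot: [0.0, 0.714, 0.701, 0.0]
wrist_force: [1.0, 0.5, 0.5]
opening: 0.993
grasp_force: 0.0
```

```bash
python3 - <<'E'
from h import *
import pickle
c=cam("wrist");pickle.dump(c,open("w1.pkl","wb"));cv2.imwrite("pics/w1.png",c["frame"]);print(c["xyz"])
E
```

```text
[0.4409523  0.13803268 0.30171771]
```

View pics/w1.png

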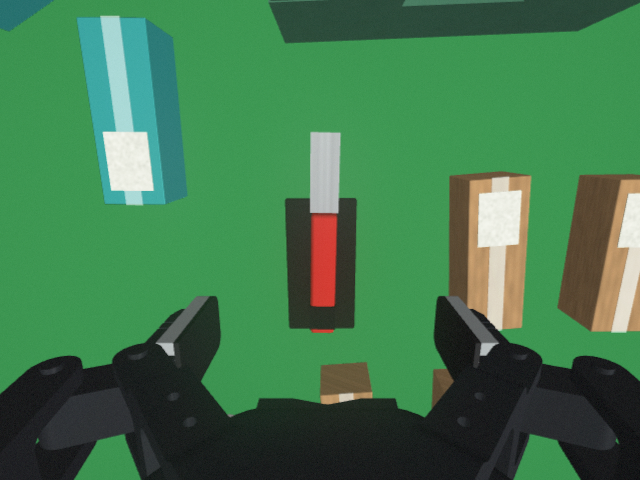

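Wrist view: blade tip centre (325,132), handle front (324,213), rear (323,332). The tool sits centred between the fingers, with the tin's front at the top of the image.

```bash
python3 - <<'E'
from h import *
import pickle
c=pickle.load(open("w1.pkl","rb"))
for u,v,z in((325,132,.0255),(325,150,None),(324.5,214,.034),(324,240,None),(323,332,.034),(286,199,.004),(356,199,.004),(354,328,.004)): print(u,v,np.round(px(c,u,v,z)*1000,1))
print([np.round(px(c,*p,0)*1000) for p in((286,43),(578,30))])
E
```

```text
325 132 [439.7 147.9  25.5]
325 150 [439.4 135.1  25.7]
324.5 214 [438.2  88.5  34. ]
324 240 [437.4  68.1  33.1]
323 332 [434.9 -10.   34. ]
286 199 [406.2  96.2   4. ]
356 199 [464.2  95.1   4. ]
354 328 [462.7 -23.    4. ]
[array([411., 214.,   0.]), array([630., 218.,   0.])]
```

Call:
jog_arm(
  series=[
    [[-1,-2,40,0,0,0,85],[0,0,40,0,0,0,85],[0,0,35,0,0,0,85],[0,0,20,0,0,0,85],[0,0,14,0,0,0,85],[0,0,0,0,0,0,85],[0,0,0,0,0,0,85],[0,0,0,0,0,0,0],[0,0,0,0,0,0,0],[0,0,0,0,0,0,0]],
  ],
)

```text
time_s: 4.15
eef_pos: [0.4384, 0.0709, 0.0111]
eef_rot: [0.001, 0.714, 0.7, 0.001]
wrist_force: [-0.6, 0.4, 1.0]
opening: 0.512
grasp_force: 0.0
```

Call:
jog_arm(
  series=[
    [[0,0,0,0,0,0,0],[0,0,0,0,0,0,0],[0,0,0,0,0,0,0],[0,0,0,0,0,0,0],[0,0,0,0,0,0,0],[0,0,0,0,0,0,0],[0,0,0,0,0,0,0],[0,0,0,0,0,0,0],[0,0,0,0,0,0,0],[0,0,0,0,0,0,0]],
  ],
)

```text
time_s: 5.15
eef_pos: [0.4382, 0.0709, 0.0109]
eef_rot: [0.0, 0.714, 0.7, 0.0]
wrist_force: [-2.1, 0.8, 6.3]
opening: 0.224
grasp_force: 58.8
```

Call:
jog_arm(
  series=[
    [[0,0,-20,0,0,0,0],[0,0,-20,0,0,-0.02,0],[0,0,-15,0,0,-0.02,0],[8,20,0,0,0,0,0],[8,20,0,0,0,0,0],[10,20,0,0,0,0,0],[10,15,0,0,0,0,0],[10,10,0,0,0,0,0],[0,0,0,0,0,0,0],[0,0,0,0,0,0,0]],
  ],
)

```text
time_s: 6.15
eef_pos: [0.5211, 0.1187, 0.0648]
eef_rot: [-0.0, 0.699, 0.715, -0.001]
wrist_force: [-0.3, 0.5, -1.8]
opening: 0.22
grasp_force: 58.7
```

```bash
python3 - <<'E'
from h import *
import pickle
print(ctrl.get_obs()["eef_pos"])
a=[]
for n in("wrist","scene"):
    c=cam(n);pickle.dump(c,open(n+"2.pkl","wb"))
    f=c["frame"]
    if n=="scene": f=cv2.resize(f[140:280,280:460],None,fx=2.6667,fy=3.4286,interpolation=cv2.INTER_CUBIC)
    a.append(f)
cv2.imwrite("pics/p2.png",cv2.resize(np.hstack([a[0][:, 160:480],a[1]]),(800,480)))
E
```

```text
[0.52107164 0.11865162 0.06481428]
```

View pics/p2.png

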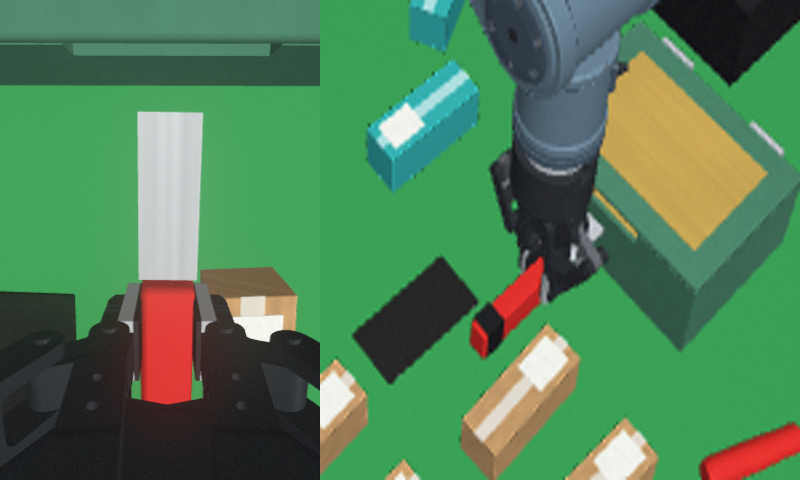

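The blade tip is at wrist (330,112) and the slot's lower ledge spans (228–434, 44–56) with its centre at about 331, so they line up sideways. Next I'll check heights and distances.

```bash
python3 - <<'E'
from h import *
import pickle
c=pickle.load(open("wrist2.pkl","rb"))
for u,v,z in((330,112,.0785),(330,118,None),(330,170,None),(330,220,None),(330,262,None),(232,50,None),(331,50,None),(430,50,None),(331,30,None),(331,40,None),(232,55,.066),(430,55,.066),(331,70,None)): print(u,v,np.round(px(c,u,v,z)*1000,1))
print(c["frame"][30:60:2,331].tolist())
E
```

```text
330 112 [520.4 195.7  78.5]
330 118 [520.5 193.7  79.2]
330 170 [520.9 176.5  79.7]
330 220 [521.3 158.6  78.5]
330 262 [521.7 142.6  78.6]
232 50 [485.6 216.4  67.5]
331 50 [520.3 217.7  65.3]
430 50 [555.1 217.9  67.5]
331 30 [520.1 218.1  86.7]
331 40 [520.2 215.9  84.8]
232 55 [485.1 215.1  66. ]
430 55 [555.6 216.6  66. ]
331 70 [520.6 215.7  41. ]
[[110, 141, 84], [112, 143, 86], [107, 134, 79], [104, 129, 77], [93, 118, 70], [81, 103, 62], [74, 93, 57], [109, 137, 81], [109, 137, 83], [111, 139, 85], [108, 137, 83], [112, 140, 85], [108, 139, 84], [69, 85, 52], [66, 85, 51]]
```

Call:
jog_arm(
  series=[
    [[0,0,5,0,0,0,0],[0,0,0,0,0,0,0],[12,0,0,0,0,0,0],[12,0,0,0,0,0,0],[12,0,0,0,0,0,0],[12,0,0,0,0,0,0],[0,0,-5,0,0,0,0],[0,0,-4,0,0,0,0],[0,0,-4,0,0,0,0],[0,0,-4,0,0,0,0]],
  ],
)

```text
time_s: 7.25
eef_pos: [0.5203, 0.1664, 0.0773]
eef_rot: [-0.0, 0.7, 0.714, -0.0]
wrist_force: [-0.6, 1.6, -5.9]
opening: 0.217
grasp_force: 58.4
```

Call:
jog_arm(
  series=[
    [[0,0,-4,0,0,0,0],[0,0,-4,0,0,0,0],[1,0,-4,0,0,0,0],[1,0,-4,0,0,0,0],[1,0,-4,0,0,0,0],[1,0,-4,0,0,0,0],[1,0,-4,0,0,0,0],[0,0,0,0,0,0,0],[0,0,0,0,0,0,0],[0,0,0,0,0,0,0]],
  ],
)

```text
time_s: 8.25
eef_pos: [0.5211, 0.1721, 0.1056]
eef_rot: [0.0, 0.7, 0.714, 0.001]
wrist_force: [0.0, -0.3, -1.1]
opening: 0.22
grasp_force: 58.9
```

```bash
python3 - <<'E'
from h import *
import pickle
print(ctrl.get_obs()["eef_pos"])
c=cam("wrist");s=cam("scene")
f=cv2.resize(s["frame"][100:280,280:520],(480,360));g=cv2.resize(c["frame"],(320,240))
g=np.vstack([g,np.zeros((120,320,3),np.uint8)]);cv2.imwrite("pics/p3.png",np.hstack([g,f]))
for v in (60,110,150,200,250):print(v,np.round(px(c,330,v)*1000,1))
E
```

```text
[0.52109851 0.17209872 0.10564561]
60 [520.1 264.8 121. ]
110 [520.4 249.1 126.9]
150 [520.7 236.8 129.4]
200 [521.2 219.3 119. ]
250 [521.6 200.8 119.7]
```

View pics/p3.png

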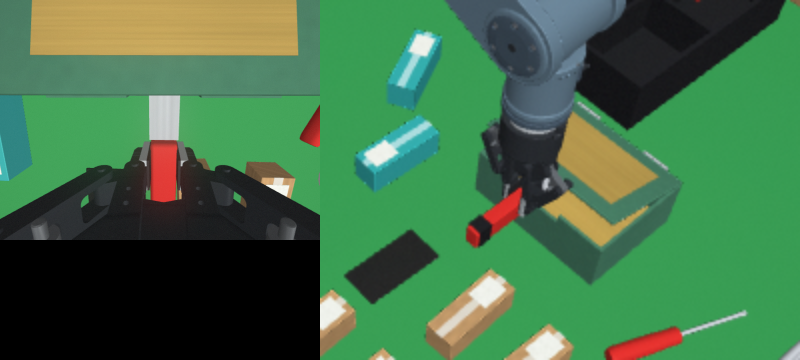

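Call:
jog_arm(
  series=[
    [[3.5,0,-10,0,0,0,0],[4.3,0,-9.7,0,0,0,0],[5.1,0,-9.3,0,0,0,0],[5.8,0,-8.9,0,0,0,0],[6.5,0,-8.4,0,0,0,0],[7.1,0,-7.8,0,0,0,0],[7.7,0,-7.2,0,0,0,0],[8.3,0,-6.6,0,0,0,0],[8.8,0,-5.9,0,0,0,0],[9.2,0,-5.2,0,0,0,0]],
  ],
)

```text
time_s: 9.35
eef_pos: [0.5193, 0.2386, 0.1849]
eef_rot: [0.0, 0.7, 0.714, 0.0]
wrist_force: [-1.4, -2.7, -4.0]
opening: 0.221
grasp_force: 58.6
```

Call:
jog_arm(
  series=[
    [[9.6,0,-4.4,0,0,0,0],[10,0,-3.6,0,0,0,0],[10.2,0,-2.8,0,0,0,0],[10.4,0,-2,0,0,0,0],[10.5,0,-1.2,0,0,0,0],[10.6,0,0,0,0,0,0],[10.6,0,0,0,0,0,0],[0,0,0,0,0,0,0],[0,0,0,0,0,0,0],[0,0,0,0,0,0,0]],
  ],
)

```text
time_s: 10.35
eef_pos: [0.5179, 0.3099, 0.1983]
eef_rot: [-0.0, 0.7, 0.714, 0.0]
wrist_force: [-0.5, -0.4, -0.8]
opening: 0.221
grasp_force: 59.1
```

```bash
python3 - <<'E'
from h import *
c=cam("top")
cv2.imwrite("pics/t4.png",c["frame"][100:400,100:500])
v,u=np.mgrid[0:480,0:640];z=c["z_map"]
P=np.stack([(u-c["cx"])/c["fx"]*z,(v-c["cy"])/c["fy"]*z,z],-1)@rot(c).T+np.array(c["xyz"])
q=P[(P[...,1]>.3)&(P[...,1]<.45)&(P[...,0]>.58)&(P[...,0]<.62)&(P[...,2]>.1)]
print(len(q),q[:,1].min(),q[:,1].max(),q[:,2].min(),q[:,2].max())
E
```

```text
3 0.30117348770818597 0.3030773195937159 0.2904715260524482 0.2966338079266
```

View pics/t4.png

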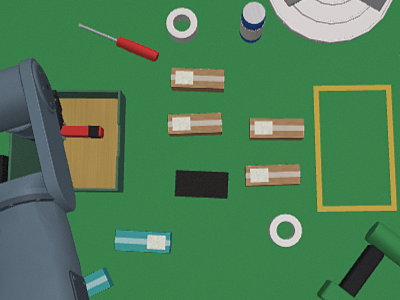

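Call:
jog_arm(
  series=[
    [[-30,0,0,0,0,0,0],[-45,0,0,0,0,0,0],[-40,-12,0,0,0,0,0],[-40,-24,0,0,0,0.01,0],[-40,-24,0,0,0,0.01,0],[-30,-20,20,0,0,0.01,0],[-12,-4,40,0,0,0.01,0],[0,0,40,0,0,0,0],[0,0,30,0,0,0,0],[0,0,0,0,0,0,0]],
  ],
)

```text
time_s: 11.4
eef_pos: [0.4339, 0.0717, 0.065]
eef_rot: [-0.003, 0.714, 0.7, -0.002]
wrist_force: [-1.1, -0.0, -0.7]
opening: 0.219
grasp_force: 59.0
```

```bash
python3 - <<'E'
from h import *
import pickle
o=ctrl.get_obs();print(o["eef_pos"],o["eef_rot"],o["wrist_force"])
c=cam("top");pickle.dump(c,open("top5.pkl","wb"))
v,u=np.mgrid[0:480,0:640];z=c["z_map"]
P=np.stack([(u-c["cx"])/c["fx"]*z,(v-c["cy"])/c["fy"]*z,z],-1)@rot(c).T+np.array(c["xyz"])
q=P[(P[...,1]>.33)&(P[...,1]<.45)&(P[...,0]>.45)&(P[...,0]<.6)&(P[...,2]>.09)]
print("lid",len(q),q[:,1].min(),q[:,1].max(),q[:,2].min(),q[:,2].max())
E
```

```text
[0.43389565 0.07170783 0.06495586] [-0.00304479  0.71428371  0.69984548 -0.00241253] [-1.13411305 -0.04550219 -0.72885939]
lid 2474 0.37368397450804375 0.39852763169064853 0.09003659421632104 0.24380478138408512
```

Call:
jog_arm(
  series=[
    [[-1,3,20,0,0,0,0],[0,0,18,0,0,0,0],[0,0,9,0,0,0,0],[0,0,4,0,0,0,0],[0,0,2,0,0,0,0],[0,0,0,0,0,0,0],[0,0,0,0,0,0,60],[0,0,0,0,0,0,60],[0,0,0,0,0,0,60],[0,0,0,0,0,0,60]],
  ],
)

```text
time_s: 12.45
eef_pos: [0.4406, 0.0708, 0.0156]
eef_rot: [0.0, 0.714, 0.7, 0.0]
wrist_force: [-0.1, -0.2, -0.5]
opening: 0.703
grasp_force: 0.0
```

Call:
jog_arm(
  series=[
    [[0,0,0,0,0,0,60],[0,0,-20,0,0,0,85],[0,0,-35,0,0,0,85],[0,0,-35,0,0,0,85],[-5,40,-25,0,0,0,85],[-5,45,0,0,0,0,85],[0,40,0,0,0,0,85],[0,0,0,0,0,0,85],[0,0,0,0,0,0,85],[0,0,0,0,0,0,85]],
  ],
)

```text
time_s: 13.45
eef_pos: [0.5639, 0.0587, 0.1296]
eef_rot: [-0.001, 0.714, 0.7, -0.001]
wrist_force: [-0.5, -0.5, 0.4]
opening: 0.995
grasp_force: 0.0
```

```bash
cat >> h.py <<'E'
def cloud(c):
    v,u=np.mgrid[0:480,0:640];z=c["z_map"]
    p=np.stack([(u-c["cx"])/c["fx"]*z,(v-c["cy"])/c["fy"]*z,z],-1)
    return p@rot(c).T+np.array(c["xyz"])
def boxes(n,save=None):
    "tops of things 20..110 mm high: centre mm, size, long-axis yaw deg, height, hsv"
    c=cam(n);P=cloud(c);hsv=cv2.cvtColor(c["frame"],cv2.COLOR_BGR2HSV);H=P[...,2]
    if save: cv2.imwrite(save,c["frame"])
    m=((c["z_map"]>0)&(P[...,0]>.2)&(P[...,0]<.75)&(abs(P[...,1])<.42)&(H>.02)&(H<.11)).astype(np.uint8)
    k,l,st,_=cv2.connectedComponentsWithStats(m)
    for i in range(1,k):
        if st[i,4]<60: continue
        q=P[l==i];zt=np.percentile(q[:,2],90);t=q[q[:,2]>zt-.011]
        b=cv2.boxPoints(cv2.minAreaRect((t[:,:2]*1000).astype(np.float32)))
        e=[b[1]-b[0],b[2]-b[1]];e.sort(key=np.linalg.norm)
        print(np.round(b.mean(0)),[int(np.linalg.norm(x)) for x in e],"yaw",round(np.degrees(np.arctan2(e[1][1],e[1][0]))%180,1),"z",round(zt,3),"hsv",np.median(hsv[l==i],0))
    o=ctrl.get_obs();w,x,y,zq=o["eef_rot"]
    print("t",o["time_s"],"tcp",np.round(o["eef_pos"]*1000,1),"toolx yaw",round(np.degrees(2*np.arctan2(y,x)),1),"F",np.round(o["wrist_force"],1))
    return c
E
python3 - <<'E'
from h import *
boxes("top","pics/t6.png")
E
```

```text
[742. 199.] [23, 74] yaw 68.7 z 0.028 hsv [  1. 190. 170.]
[518. 297.] [165, 219] yaw 1.0 z 0.095 hsv [75. 90. 70.]
[569.   2.] [15, 44] yaw 1.5 z 0.047 hsv [ 15. 111. 168.]
[562.  99.] [26, 42] yaw 2.2 z 0.047 hsv [ 15.  95. 185.]
[ 560. -130.] [44, 119] yaw 90.3 z 0.047 hsv [ 15. 105. 173.]
[ 456. -122.] [44, 120] yaw 93.2 z 0.047 hsv [ 15.   98.  173.5]
[438.   6.] [20, 35] yaw 91.5 z 0.037 hsv [ 90. 133.  56.]
[ 336. -153.] [69, 70] yaw 91.1 z 0.043 hsv [ 14.   6. 220.]
[ 246. -335.] [110, 205] yaw 140.5 z 0.053 hsv [ 68. 137.  86.]
[204. 299.] [18, 51] yaw 116.7 z 0.046 hsv [ 90. 154. 151.]
t 13.5 tcp [563.9  58.7 129.9] toolx yaw 88.9 F [-0.3  0.7 -0.1]
```

Call:
jog_arm(
  series=[
    [[9,2,20,0,0,-0.06,85],[0,0,40,0,0,0,85],[0,0,35,0,0,0,85],[0,0,15,0,0,0,85],[0,0,7,0,0,0,85],[0,0,0,0,0,0,30],[0,0,0,0,0,0,30],[0,0,0,0,0,0,30],[0,0,0,0,0,0,30],[0,0,0,0,0,0,30]],
  ],
)

```text
time_s: 14.5
eef_pos: [0.569, 0.0673, 0.0153]
eef_rot: [0.001, 0.692, 0.721, 0.001]
wrist_force: [0.1, -0.3, 7.7]
opening: 0.506
grasp_force: 62.8
```

Call:
jog_arm(
  series=[
    [[0,0,0,0,0,0,30],[0,0,0,0,0,0,30],[0,0,-2,0,0.02,0,30],[0,0,-2,0,0.02,0,30],[0,0,-3,0,0.03,0,30],[0,0,-1,0,0,0,30],[0,0,0,0,0,0,30],[0,0,0,0,0,0,30],[0,0,0,0,0,0,30],[0,0,0,0,0,0,30]],
  ],
)

```text
time_s: 15.5
eef_pos: [0.5671, 0.0674, 0.021]
eef_rot: [-0.025, 0.692, 0.721, 0.024]
wrist_force: [0.1, -0.0, -2.1]
opening: 0.504
grasp_force: 61.8
```

```bash
python3 - <<'E'
from h import *
o=ctrl.get_obs()
for k in("eef_pos","eef_rot","wrist_force","torque","opening"):print(k,np.round(o[k],3))
E
```

```text
eef_pos [0.567 0.067 0.021]
eef_rot [-0.025  0.692  0.721  0.024]
wrist_force [ 0.106 -0.024 -2.083]
torque [-0.051 -0.025 -0.018]
opening 0.504
```

Call:
jog_arm(
  series=[
    [[0,0,-3,0,0,0,30],[0,0,-3,0,0,0,30],[0,0,-2,0,0,0,30],[0,0,0,0,0,0,30],[0,0,0,0,0,0,30],[0,0,0,0,0,0,30],[0,0,0,0,0,0,30],[0,0,0,0,0,0,30],[0,0,0,0,0,0,30],[0,0,0,0,0,0,30]],
  ],
)

```text
time_s: 16.5
eef_pos: [0.5674, 0.0666, 0.0292]
eef_rot: [-0.025, 0.692, 0.721, 0.024]
wrist_force: [-0.1, -0.8, -1.4]
opening: 0.506
grasp_force: 61.8
```

```bash
python3 - <<'E'
from h import *
o=ctrl.get_obs()
for k in("eef_pos","eef_rot","wrist_force","torque","opening"):print(k,np.round(o[k],3))
c=cam("scene");s=c["frame"][100:400,200:500];cv2.imwrite("pics/s7.png",cv2.resize(s,(600,600)))
E
```

```text
eef_pos [0.567 0.067 0.029]
eef_rot [-0.025  0.692  0.721  0.024]
wrist_force [-0.124 -0.759 -1.414]
torque [-0.071  0.059 -0.054]
opening 0.506
```

View pics/s7.png

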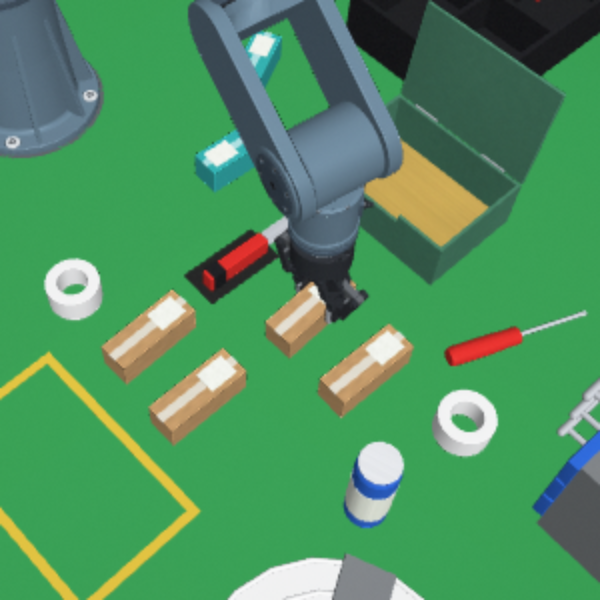

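Call:
jog_arm(
  series=[
    [[0,0,-37,0,-0.035,0,30],[0,0,-37,0,-0.035,0,30],[0,0,-37,0,0,0,30],[41,-14,0,0,0,0,30],[41,-14,0,0,0,0,30],[41,-14,0,0,0,0,30],[41,-14,0,0,0,0,30],[41,-14,0,0,0,0,30],[41,-14,0,0,0,0,30],[2,-2,0,0,0,0.02,30]],
  ],
)

```text
time_s: 17.55
eef_pos: [0.4691, 0.3111, 0.1402]
eef_rot: [-0.001, 0.698, 0.716, 0.0]
wrist_force: [-0.8, -0.5, -2.1]
opening: 0.506
grasp_force: 61.9
```

Call:
jog_arm(
  series=[
    [[0,0,0,0,0,0,30],[0,0,0,0,0,0,30],[0,0,0,0,0,0,30],[0,0,0,0,0,0,30],[0,0,0,0,0,0,30],[0,0,10,0,0,0,30],[0,0,10,0,0,0,30],[0,0,0,0,0,0,30],[0,0,0,0,0,0,30],[0,0,0,0,0,0,30]],
  ],
)

```text
time_s: 18.55
eef_pos: [0.4715, 0.307, 0.1202]
eef_rot: [0.0, 0.7, 0.715, -0.0]
wrist_force: [-0.6, -1.0, -1.0]
opening: 0.504
grasp_force: 61.9
```

```bash
python3 - <<'E'
from h import *
o=ctrl.get_obs();print(np.round(o["wrist_force"],2),np.round(o["eef_pos"],4),o["opening"])
c=cam("wrist");cv2.imwrite("pics/w8.png",c["frame"])
E
```

```text
[-0.65 -1.01 -1.  ] [0.4715 0.307  0.1202] 0.5038515351432071
```

View pics/w8.png

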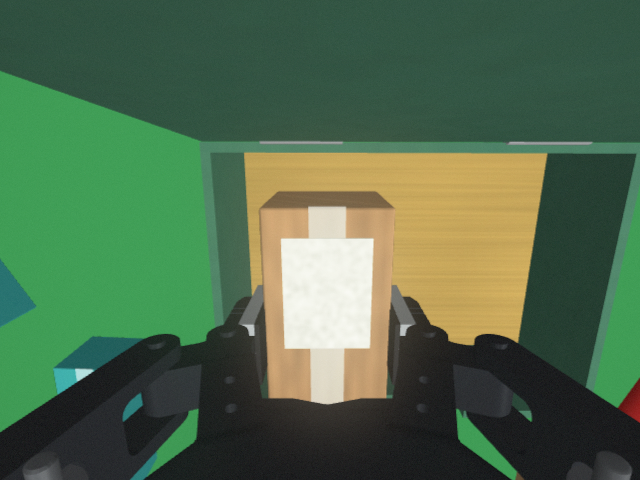

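Call:
jog_arm(
  series=[
    [[-3,0,25,0,0,0,30],[0,0,25,0,0,0,30],[0,0,25,0,0,0,30],[0,0,14,0,0,0,30],[0,0,6,0,0,0,30],[0,0,3,0,0,0,30],[0,0,0,0,0,0,30],[0,0,0,0,0,0,56],[0,0,0,0,0,0,56],[0,0,0,0,0,0,56]],
  ],
)

```text
time_s: 19.6
eef_pos: [0.4745, 0.3048, 0.0245]
eef_rot: [0.001, 0.7, 0.714, 0.003]
wrist_force: [6.9, 1.7, 2.5]
opening: 0.655
grasp_force: 0.0
```

Call:
jog_arm(
  series=[
    [[0,0,0,0,0,0,56],[0,0,-15,0,0,0,56],[0,0,-30,0,0,0,56],[0,0,-40,0,0,0,56],[-40,20,-30,0,0,0,56],[-40,29,0,0,0,0,85],[-40,29,0,0,0,0,85],[-40,29,0,0,0,0,85],[-40,29,0,0,0,0,85],[-39,29,0,0,0,0,85]],
  ],
)

```text
time_s: 20.6
eef_pos: [0.6407, 0.0697, 0.1362]
eef_rot: [0.0, 0.7, 0.715, 0.0]
wrist_force: [0.7, 0.6, 0.3]
opening: 0.998
grasp_force: 0.0
```

```bash
python3 - <<'E'
from h import *
boxes("scene")
boxes("top")
E
```

```text
[220. 272.] [43, 94] yaw 93.0 z 0.047 hsv [ 90. 179. 175.]
[303. 159.] [49, 122] yaw 88.1 z 0.047 hsv [ 90. 179. 176.]
[612. 335.] [84, 171] yaw 128.2 z 0.094 hsv [ 76. 109.  90.]
[443. 217.] [29, 73] yaw 158.5 z 0.079 hsv [ 76. 109.  86.]
[442.  66.] [22, 159] yaw 88.9 z 0.036 hsv [  1. 184. 202.]
[ 249. -334.] [107, 205] yaw 140.3 z 0.053 hsv [ 68. 162. 128.]
[ 336. -152.] [70, 73] yaw 156.6 z 0.042 hsv [105.   1. 240.]
[ 457. -122.] [46, 121] yaw 93.9 z 0.047 hsv [ 16. 114. 196.]
[670.  51.] [45, 122] yaw 89.5 z 0.047 hsv [ 17. 114. 196.]
[740. 189.] [22, 93] yaw 69.8 z 0.027 hsv [  1. 203. 220.]
[ 562. -129.] [46, 121] yaw 91.1 z 0.047 hsv [ 16. 114. 196.]
t 20.65 tcp [645.2  62.8 136.7] toolx yaw 91.0 F [-0.  -4.2  1.9]
[668.   3.] [25, 44] yaw 176.9 z 0.047 hsv [ 15. 110. 169.]
[659. 101.] [16, 23] yaw 1.4 z 0.046 hsv [ 15. 109. 176.]
[518. 298.] [165, 218] yaw 1.0 z 0.092 hsv [74. 90. 84.]
[ 561. -130.] [44, 118] yaw 91.2 z 0.047 hsv [ 15. 105. 174.]
[ 456. -123.] [44, 121] yaw 93.8 z 0.047 hsv [ 15.   98.  174.5]
[439.  17.] [20, 58] yaw 88.5 z 0.037 hsv [  1.  186.  167.5]
[ 335. -153.] [69, 70] yaw 130.4 z 0.042 hsv [  9.5   6.  221. ]
[ 246. -336.] [112, 203] yaw 140.5 z 0.053 hsv [ 68. 138.  87.]
t 20.7 tcp [643.2  65.9 136.4] toolx yaw 90.9 F [-0.1  1.1 -0.6]
```

Call:
jog_arm(
  series=[
    [[1,26,10,0,0,0.015,85],[0,0,40,0,0,0,85],[0,0,40,0,0,0,85],[0,0,22,0,0,0,85],[0,0,10,0,0,0,85],[0,0,0,0,0,0,30],[0,0,0,0,0,0,30],[0,0,0,0,0,0,30],[0,0,0,0,0,0,30],[0,0,0,0,0,0,30]],
  ],
)

```text
time_s: 21.7
eef_pos: [0.6686, 0.073, 0.0162]
eef_rot: [0.002, 0.705, 0.709, 0.002]
wrist_force: [2.1, 1.4, 8.4]
opening: 0.504
grasp_force: 64.3
```

Call:
jog_arm(
  series=[
    [[0,0,0,0,0,0,30],[0,0,0,0,0,0,30],[0,0,-2,0,0.02,0,30],[0,0,-2,0,0.02,0,30],[0,0,-3,0,0.03,0,30],[0,0,-1,0,0,0,30],[0,0,0,0,0,0,30],[0,0,0,0,0,0,30],[0,0,0,0,0,0,30],[0,0,0,0,0,0,30]],
  ],
)

```text
time_s: 22.7
eef_pos: [0.6659, 0.0722, 0.0209]
eef_rot: [-0.025, 0.705, 0.709, 0.024]
wrist_force: [1.9, -4.9, 1.0]
opening: 0.511
grasp_force: 63.6
```

Call:
jog_arm(
  series=[
    [[0,0,-2,0,0,0,30],[0,0,-2,0,0,0,30],[0,0,-1,0,0,0,30],[0,0,0,0,0,0,30],[0,0,0,0,0,0,30],[0,0,0,0,0,0,30],[0,0,0,0,0,0,30],[0,0,0,0,0,0,30],[0,0,0,0,0,0,30],[0,0,0,0,0,0,30]],
  ],
)

```text
time_s: 23.7
eef_pos: [0.666, 0.0723, 0.026]
eef_rot: [-0.025, 0.705, 0.709, 0.025]
wrist_force: [-0.1, 0.9, -7.3]
opening: 0.502
grasp_force: 62.5
```

```bash
python3 - <<'E'
from h import *
o=ctrl.get_obs();print(np.round(o["wrist_force"],2),np.round(o["torque"],2),np.round(o["eef_pos"],4),o["opening"])
E
```

```text
[-0.11  0.94 -7.3 ] [ 0.05  0.01 -0.01] [0.666  0.0723 0.026 ] 0.5024036381818469
```

Call:
jog_arm(
  series=[
    [[0,0,5,0,-0.035,0,30],[0,0,4,0,-0.035,0,30],[-15,0,0,0,0,0,30],[-25,0,0,0,0,0,30],[-25,0,0,0,0,0,30],[-25,0,0,0,0,0,30],[-25,0,0,0,0,0,30],[-25,0,0,0,0,0,30],[-25,0,0,0,0,0,30],[-25,0,0,0,0,0,30]],
  ],
)

```text
time_s: 24.7
eef_pos: [0.667, -0.1185, 0.0171]
eef_rot: [-0.0, 0.705, 0.709, 0.0]
wrist_force: [0.6, 0.8, -7.4]
opening: 0.509
grasp_force: 62.6
```

```bash
python3 - <<'E'
from h import *
o=ctrl.get_obs();print(np.round(o["wrist_force"],2),np.round(o["eef_pos"],4),o["opening"],np.round(o["eef_rot"],3))
E
```

```text
[ 0.65  0.76 -7.36] [ 0.667  -0.1185  0.0171] 0.5085706442461353 [-0.     0.705  0.709  0.   ]
```

Call:
jog_arm(
  series=[
    [[-24,-3,1.5,0,0,0,30],[-24,-3,0,0,0,0,30],[-24,-4,0,0,0,0,30],[-24,-11,0,0,0,0,30],[-24,-11,0,0,0,-0.01,30],[-24,-11,0,0,0,-0.01,30],[-22,-10,0,0,0,-0.01,30],[0,0,0,0,0,0,30],[0,0,0,0,0,0,30],[0,0,1,0,0,0,56]],
  ],
)

```text
time_s: 25.7
eef_pos: [0.6168, -0.2841, 0.0158]
eef_rot: [0.001, 0.694, 0.72, 0.0]
wrist_force: [-0.7, -0.3, 0.6]
opening: 0.65
grasp_force: 0.0
```

Call:
jog_arm(
  series=[
    [[0,0,0,0,0,0,56],[0,0,0,0,0,0,56],[0,0,0,0,0,0,56],[0,0,-40,0,0,0,56],[0,0,-40,0,0,0,85],[0,0,-40,0,0,0,85],[40,-10,0,0,0,0,85],[45,-14,0,0,0,0,85],[45,-14,0,0,0,0,85],[42,-14,0,0,0,0,85]],
  ],
)

```text
time_s: 26.7
eef_pos: [0.557, -0.1118, 0.1349]
eef_rot: [0.0, 0.694, 0.72, 0.0]
wrist_force: [1.0, 1.0, 0.3]
opening: 0.996
grasp_force: 0.0
```

```bash
python3 - <<'E'
from h import *
boxes("scene")
boxes("top")
E
```

```text
[208. 291.] [21, 74] yaw 117.6 z 0.046 hsv [ 90. 179. 177.]
[519. 299.] [172, 221] yaw 0.9 z 0.09 hsv [ 76. 109.  92.]
[442.  92.] [23, 107] yaw 88.9 z 0.035 hsv [ 87.5  41.5 205. ]
[ 249. -334.] [106, 206] yaw 140.3 z 0.053 hsv [ 68. 162. 129.]
[ 337. -153.] [70, 71] yaw 32.4 z 0.042 hsv [105.   1. 241.]
[ 457. -123.] [46, 119] yaw 94.1 z 0.047 hsv [ 16. 114. 197.]
[740. 186.] [24, 83] yaw 66.3 z 0.028 hsv [  1. 203. 223.]
[ 562. -129.] [46, 119] yaw 90.9 z 0.047 hsv [ 16. 114. 198.]
[ 617. -306.] [45, 120] yaw 91.1 z 0.047 hsv [ 16. 114. 198.]
t 26.75 tcp [ 554.1 -105.5  133.9] toolx yaw 92.3 F [ 0.7  5.8 -1.5]
[737. 189.] [24, 91] yaw 72.6 z 0.028 hsv [  1.  189.  174.5]
[519. 297.] [165, 220] yaw 1.0 z 0.089 hsv [74. 90. 77.]
[ 616. -308.] [45, 121] yaw 92.3 z 0.047 hsv [ 15.  103.5 169. ]
[560. -86.] [31, 44] yaw 1.1 z 0.047 hsv [ 16.   62.5 188. ]
[ 553. -162.] [33, 33] yaw 75.2 z 0.047 hsv [ 15.  109.5 164. ]
[441.  84.] [21, 121] yaw 88.5 z 0.035 hsv [ 72.  60. 175.]
[ 334. -157.] [62, 70] yaw 167.6 z 0.043 hsv [ 30.   6. 219.]
[ 247. -335.] [108, 205] yaw 140.2 z 0.053 hsv [ 68. 137.  86.]
[303. 159.] [44, 120] yaw 88.4 z 0.047 hsv [ 90. 147. 157.]
[203. 274.] [43, 91] yaw 117.4 z 0.047 hsv [ 90. 151. 151.]
t 26.8 tcp [ 555.5 -108.4  134.2] toolx yaw 92.3 F [ 0.5 -0.7 -0.5]
```

Call:
jog_arm(
  series=[
    [[-6,5,10,0,0,0.02,85],[0,0,40,0,0,0,85],[0,0,40,0,0,0,85],[0,0,20,0,0,0,85],[0,0,9,0,0,0,85],[0,0,0,0,0,0,30],[0,0,0,0,0,0,30],[0,0,0,0,0,0,30],[0,0,0,0,0,0,30],[0,0,0,0,0,0,30]],
  ],
)

```text
time_s: 27.8
eef_pos: [0.5637, -0.1204, 0.0172]
eef_rot: [0.001, 0.701, 0.713, 0.0]
wrist_force: [-2.6, -2.4, 7.5]
opening: 0.503
grasp_force: 65.2
```

Call:
jog_arm(
  series=[
    [[0,0,0,0,0,0,30],[0,0,0,0,0,0,30],[0,0,-3,0,0.02,0,30],[0,0,-3,0,0.02,0,30],[0,0,-4,0,0.03,0,30],[0,0,-2,0,0,0,30],[0,0,0,0,0,0,30],[0,0,0,0,0,0,30],[0,0,0,0,0,0,30],[0,0,0,0,0,0,30]],
  ],
)

```text
time_s: 28.8
eef_pos: [0.5626, -0.1196, 0.0272]
eef_rot: [-0.025, 0.701, 0.712, 0.024]
wrist_force: [-0.6, -0.0, -9.8]
opening: 0.503
grasp_force: 63.4
```

```bash
python3 - <<'E'
from h import *
o=ctrl.get_obs();print(np.round(o["wrist_force"],2),np.round(o["torque"],2),np.round(o["eef_pos"],4),o["opening"])
E
```

```text
[-0.59 -0.03 -9.81] [-0.05 -0.02  0.  ] [ 0.5626 -0.1196  0.0272] 0.5033916966722994
```

Call:
jog_arm(
  series=[
    [[0,0,6,0,-0.035,0,30],[0,0,5.5,0,-0.035,0,30],[-12,-6,0,0,0,0,30],[-22,-10,0,0,0,0,30],[-25,-10,0,0,0,0,30],[-25,-10,0,0,0,0,30],[-25,0,0,0,0,0,30],[-25,0,0,0,0,-0.01,30],[-25,0,0,0,0,-0.01,30],[-23,0,0,0,0,0,30]],
  ],
)

```text
time_s: 29.8
eef_pos: [0.5309, -0.3028, 0.0172]
eef_rot: [0.0, 0.694, 0.72, 0.001]
wrist_force: [0.6, 6.1, 2.3]
opening: 0.502
grasp_force: 64.7
```

Call:
jog_arm(
  series=[
    [[0,0,1,0,0,0,30],[0,0,0,0,0,0,30],[0,0,0,0,0,0,56],[0,0,0,0,0,0,56],[0,0,0,0,0,0,56],[0,0,0,0,0,0,56],[0,0,-40,0,0,0,56],[0,0,-40,0,0,0,56],[0,0,-40,0,0,0,85],[0,0,0,0,0,0,85]],
  ],
)

```text
time_s: 30.8
eef_pos: [0.534, -0.3044, 0.1421]
eef_rot: [0.006, 0.694, 0.72, 0.0]
wrist_force: [0.5, 0.2, 0.3]
opening: 0.962
grasp_force: 0.0
```

Call:
jog_arm(
  series=[
    [[40,-15,0,0,0,0,85],[45,-20,0,0,0,0,85],[45,-20,0,0,0,0,85],[45,-20,0,0,0,0,85],[0,0,0,0,0,0,85],[0,0,0,0,0,0,85],[0,0,0,0,0,0,85],[0,0,0,0,0,0,85],[0,0,0,0,0,0,85],[0,0,0,0,0,0,85]],
  ],
)

```text
time_s: 31.8
eef_pos: [0.4494, -0.1304, 0.1349]
eef_rot: [-0.0, 0.695, 0.719, -0.0]
wrist_force: [-0.9, 0.1, -0.3]
opening: 0.996
grasp_force: 0.0
```

```bash
python3 - <<'E'
from h import *
boxes("scene")
boxes("top")
E
```

```text
[205. 271.] [45, 91] yaw 118.4 z 0.046 hsv [ 90. 180. 175.]
[518. 298.] [169, 222] yaw 1.3 z 0.09 hsv [ 76. 109.  90.]
[304. 159.] [47, 123] yaw 88.0 z 0.047 hsv [ 90. 179. 176.]
[441.  66.] [23, 160] yaw 89.0 z 0.036 hsv [  1. 182. 202.]
[ 249. -334.] [106, 205] yaw 140.7 z 0.053 hsv [ 68. 162. 128.]
[ 337. -153.] [70, 72] yaw 174.9 z 0.042 hsv [105.   1. 240.]
[ 457. -122.] [47, 122] yaw 93.9 z 0.046 hsv [ 16. 114. 195.]
[740. 185.] [24, 84] yaw 66.9 z 0.027 hsv [  1. 204. 221.]
[ 532. -314.] [47, 121] yaw 91.6 z 0.047 hsv [ 16. 114. 195.]
[ 617. -307.] [46, 120] yaw 91.4 z 0.047 hsv [ 16. 114. 196.]
t 31.85 tcp [ 449.3 -130.3  134.9] toolx yaw 92.0 F [-0.6 -0.3 -0.3]
[739. 190.] [22, 92] yaw 69.6 z 0.027 hsv [  1. 189. 175.]
[518. 298.] [167, 219] yaw 1.2 z 0.089 hsv [74. 90. 76.]
[ 616. -308.] [45, 121] yaw 92.8 z 0.047 hsv [ 15. 103. 168.]
[ 531. -315.] [43, 122] yaw 91.6 z 0.047 hsv [ 15.  92. 171.]
[ 442. -107.] [31, 40] yaw 150.2 z 0.047 hsv [ 23.   21.5 199. ]
[440.  67.] [21, 157] yaw 88.6 z 0.036 hsv [ 68. 127. 174.]
[ 357. -149.] [27, 55] yaw 94.7 z 0.043 hsv [ 10.   6. 219.]
[ 248. -335.] [108, 204] yaw 140.2 z 0.053 hsv [ 68.  137.   85.5]
[303. 159.] [43, 120] yaw 88.6 z 0.047 hsv [ 90. 148. 156.]
[202. 275.] [43, 93] yaw 117.4 z 0.046 hsv [ 90. 152. 150.]
t 31.9 tcp [ 449.3 -130.1  134.9] toolx yaw 92.0 F [ 0.8  0.2 -0.2]
```

Call:
jog_arm(
  series=[
    [[18,8,10,0,0,-0.03,85],[0,0,40,0,0,0,85],[0,0,40,0,0,0,85],[0,0,20,0,0,0,85],[0,0,9,0,0,0,85],[0,0,0,0,0,0,30],[0,0,0,0,0,0,30],[0,0,0,0,0,0,30],[0,0,0,0,0,0,30],[0,0,0,0,0,0,30]],
  ],
)

```text
time_s: 32.9
eef_pos: [0.4581, -0.1122, 0.0177]
eef_rot: [0.002, 0.683, 0.73, 0.0]
wrist_force: [-0.3, -0.5, 7.2]
opening: 0.505
grasp_force: 62.5
```

Call:
jog_arm(
  series=[
    [[0,0,0,0,0,0,30],[0,0,0,0,0,0,30],[0,0,-3,0,0.02,0,30],[0,0,-3,0,0.02,0,30],[0,0,-4,0,0.03,0,30],[0,0,-2,0,0,0,30],[0,0,0,0,0,0,30],[0,0,0,0,0,0,30],[0,0,0,0,0,0,30],[0,0,0,0,0,0,30]],
  ],
)

```text
time_s: 33.9
eef_pos: [0.4564, -0.1115, 0.0278]
eef_rot: [-0.026, 0.683, 0.73, 0.024]
wrist_force: [0.2, -0.1, -1.3]
opening: 0.503
grasp_force: 61.5
```

```bash
python3 - <<'E'
from h import *
o=ctrl.get_obs();print(np.round(o["wrist_force"],2),np.round(o["torque"],2),np.round(o["eef_pos"],4),o["opening"])
E
```

```text
[ 0.18 -0.1  -1.35] [-0.07 -0.01  0.02] [ 0.4564 -0.1115  0.0278] 0.5027377866225325
```

Call:
jog_arm(
  series=[
    [[0,0,-40,0,-0.035,0.02,30],[0,0,-40,0,-0.035,0.025,30],[0,0,-40,0,0,0,30],[41,12,0,0,0,0,30],[41,12,0,0,0,0,30],[41,12,0,0,0,0,30],[41,12,0,0,0,0,30],[41,12,0,0,0,0,30],[41,12,0,0,0,0,30],[41,12,0,0,0,0,30]],
  ],
)

```text
time_s: 34.9
eef_pos: [0.5348, 0.1747, 0.1475]
eef_rot: [-0.001, 0.7, 0.715, -0.001]
wrist_force: [-0.2, -0.8, -0.1]
opening: 0.503
grasp_force: 61.7
```

Call:
jog_arm(
  series=[
    [[41,11,0,0,0,0,30],[41,11,0,0,0,0,30],[41,10,0,0,0,0,30],[0,0,0,0,0,0,30],[0,0,0,0,0,0,30],[0,0,10,0,0,0,30],[0,0,10,0,0,0,30],[0,0,0,0,0,0,30],[0,0,0,0,0,0,30],[0,0,0,0,0,0,30]],
  ],
)

```text
time_s: 35.9
eef_pos: [0.5645, 0.2959, 0.1279]
eef_rot: [-0.0, 0.7, 0.714, -0.0]
wrist_force: [0.4, 0.9, -1.4]
opening: 0.506
grasp_force: 61.6
```

```bash
python3 - <<'E'
from h import *
o=ctrl.get_obs();print(np.round(o["wrist_force"],2),np.round(o["eef_pos"],4),o["opening"])
c=cam("wrist");cv2.imwrite("pics/w9.png",c["frame"])
E
```

```text
[ 0.41  0.88 -1.36] [0.5645 0.2959 0.1279] 0.5063590524642683
```

View pics/w9.png

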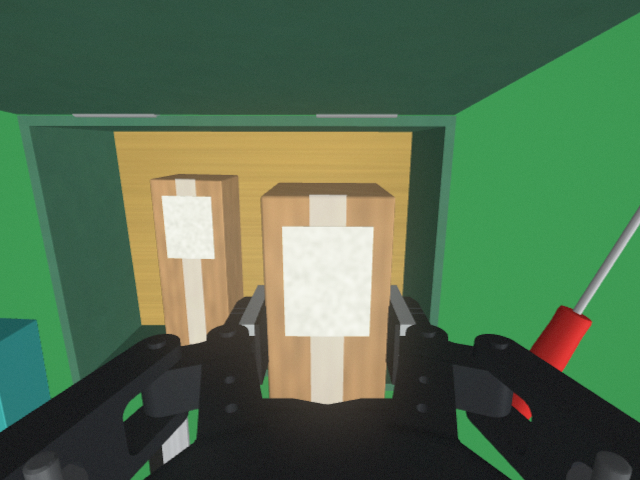

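The first carton lies flat at the left of the tin, and the held one hangs over the free right side. I'll lower it.

Call:
jog_arm(
  series=[
    [[8,0,25,0,0,0,30],[0,0,25,0,0,0,30],[0,0,25,0,0,0,30],[0,0,18,0,0,0,30],[0,0,8,0,0,0,30],[0,0,4,0,0,0,30],[0,0,0,0,0,0,30],[0,0,0,0,0,0,56],[0,0,0,0,0,0,56],[0,0,0,0,0,0,56]],
  ],
)

```text
time_s: 36.95
eef_pos: [0.5632, 0.3045, 0.0232]
eef_rot: [-0.001, 0.7, 0.715, -0.001]
wrist_force: [-6.0, -0.8, 1.4]
opening: 0.653
grasp_force: 0.0
```

Call:
jog_arm(
  series=[
    [[0,0,0,0,0,0,56],[0,0,-15,0,0,0,56],[0,0,-30,0,0,0,56],[0,0,-40,0,0,0,56],[-20,0,-40,0,0,0,30],[-20,0,-40,0,0,0,0],[-20,0,-40,0,0,0,0],[0,0,-40,0,0,0,0],[0,0,0,0,0,0,0],[0,0,0,0,0,0,0]],
  ],
)

```text
time_s: 37.95
eef_pos: [0.5669, 0.2445, 0.2712]
eef_rot: [0.001, 0.7, 0.714, 0.002]
wrist_force: [0.3, 0.3, -0.3]
opening: 0.006
grasp_force: 0.0
```

```bash
python3 - <<'E'
from h import *
o=ctrl.get_obs();print(np.round(o["wrist_force"],2),np.round(o["eef_pos"],4),o["opening"])
c=cam("scene");P=cloud(c)
cv2.imwrite("pics/s10.png",c["frame"][60:400,140:540])
# lid edge plane fit
g=(P[...,0]>.45)&(P[...,0]<.6)&(P[...,1]>.36)&(P[...,1]<.45)&(P[...,2]>.1)&(P[...,2]<.25)
q=P[g];print(len(q),np.polyfit(q[:,2],q[:,1],1),q[:,2].max())
E
```

```text
[ 0.34  0.28 -0.33] [0.5669 0.2445 0.2712] 0.006163205001372695
1256 [0.11327814 0.36710461] 0.24265939942373804
```

View pics/s10.png

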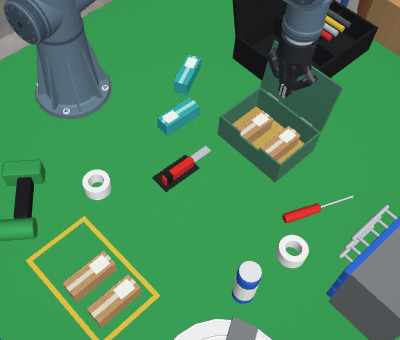

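Call:
jog_arm(
  series=[
    [[0,0,-20,0,0,0,0],[40,0,0,0,0,0,0],[45,0,0,0,0,0,0],[45,0,0,0,0,0,0],[45,0,0,0,0,0,0],[13,0,0,0,0,0,0],[0,0,0,0,0,0,0],[0,0,0,0,0,0,0],[0,0,0,0,0,0,0],[0,0,0,0,0,0,0]],
  ],
)

```text
time_s: 39.0
eef_pos: [0.5622, 0.4308, 0.2879]
eef_rot: [-0.0, 0.7, 0.714, -0.001]
wrist_force: [0.7, 0.7, 0.0]
opening: -0.002
grasp_force: 0.0
```

Call:
jog_arm(
  series=[
    [[0,0,30,0,0,0,0],[0,0,30,0,0,0,0],[0,0,18,0,0,0,0],[-11,0,0,0,0,0,0],[-11,0,0,0,0,0,0],[-13,0,0,0,0,0,0],[-13,0,0.5,0,0,0,0],[-12.9,0,1.8,0,0,0,0],[-12.6,0,3.1,0,0,0,0],[-12.3,0,4.3,0,0,0,0]],
  ],
)

```text
time_s: 40.0
eef_pos: [0.564, 0.3454, 0.2007]
eef_rot: [0.0, 0.7, 0.714, 0.0]
wrist_force: [1.6, 1.9, 1.9]
opening: 0.002
grasp_force: 1.2
```

Call:
jog_arm(
  series=[
    [[-11.8,0,5.5,0,0,0,0],[-11.1,0,6.7,0,0,0,0],[-10.4,0,7.8,0,0,0,0],[-9.6,0,8.8,0,0,0,0],[-8.7,0,9.7,0,0,0,0],[-7.7,0,10.5,0,0,0,0],[-6.6,0,11.2,0,0,0,0],[0,0,0,0,0,0,0],[0,0,0,0,0,0,0],[0,0,0,0,0,0,0]],
  ],
)

```text
time_s: 41.0
eef_pos: [0.5646, 0.281, 0.1399]
eef_rot: [-0.001, 0.7, 0.715, -0.0]
wrist_force: [-0.0, 0.6, 0.2]
opening: -0.0
grasp_force: 0.0
```

```bash
python3 - <<'E'
from h import *
o=ctrl.get_obs();print(np.round(o["wrist_force"],2),np.round(o["eef_pos"],4))
c=cam("scene");P=cloud(c)
g=(P[...,0]>.58)&(P[...,0]<.62)&(P[...,1]>.2)&(P[...,1]<.4)&(P[...,2]>.07)&(P[...,2]<.25)
q=P[g];print(len(q),np.polyfit(q[:,1],q[:,2],1),q.min(0),q.max(0))
E
```

```text
[-0.04  0.59  0.21] [0.5646 0.281  0.1399]
805 [-0.41131354  0.26971721] [0.58002583 0.21433825 0.07006269] [0.61995328 0.38367149 0.24965993]
```

Call:
jog_arm(
  series=[
    [[-5,0,11,0,0,0,0],[-4,0,12,0,0,0,0],[-3,0,12,0,0,0,0],[-2,0,11,0,0,0,0],[-1,0,6,0,0,0,0],[0,0,3,0,0,0,0],[0,0,2,0,0,0,0],[0,0,0,0,0,0,0],[0,0,0,0,0,0,0],[0,0,0,0,0,0,0]],
  ],
)

```text
time_s: 42.05
eef_pos: [0.5641, 0.2653, 0.0858]
eef_rot: [-0.001, 0.699, 0.715, -0.002]
wrist_force: [-14.6, -5.1, 27.0]
opening: -0.004
grasp_force: 13.3
```

Call:
jog_arm(
  series=[
    [[0,0,-30,0,0,0,0],[0,0,-40,0,0,0,0],[0,0,-40,0,0,0,0],[-20,-30,-40,0,0,0,0],[-20,-40,0,0,0,0,0],[-20,-40,0,0,0,0,0],[-20,-40,0,0,0,0,0],[-20,-40,0,0,0,0,0],[0,0,0,0,0,0,0],[0,0,0,0,0,0,0]],
  ],
)

```text
time_s: 43.05
eef_pos: [0.3789, 0.163, 0.2303]
eef_rot: [-0.0, 0.7, 0.714, -0.0]
wrist_force: [0.3, 0.4, 0.2]
opening: -0.001
grasp_force: 0.0
```

```bash
python3 - <<'E'
from h import *
c=boxes("scene","pics/s11.png");P=cloud(c)
g=(P[...,0]>.43)&(P[...,0]<.61)&(P[...,1]>.23)&(P[...,1]<.36)&(P[...,2]<.12)&(P[...,2]>.06)
q=P[g];print("lid",len(q),np.polyfit(q[:,1],q[:,2],1),np.median(q[:,2]))
boxes("top")
E
```

```text
[208. 268.] [44, 80] yaw 115.0 z 0.046 hsv [ 90. 179. 176.]
[519. 298.] [171, 222] yaw 0.6 z 0.089 hsv [ 76. 111. 136.]
[304. 160.] [49, 122] yaw 87.7 z 0.046 hsv [ 90. 179. 177.]
[442.  66.] [24, 159] yaw 88.5 z 0.036 hsv [  1.  189.5 203. ]
[ 248. -334.] [107, 206] yaw 140.5 z 0.053 hsv [ 68. 162. 128.]
[ 337. -154.] [69, 72] yaw 6.9 z 0.042 hsv [105.   1. 241.]
[741. 191.] [23, 96] yaw 73.2 z 0.027 hsv [  1. 203. 221.]
[ 532. -314.] [46, 120] yaw 92.8 z 0.046 hsv [ 16. 114. 196.]
[ 617. -306.] [45, 120] yaw 91.8 z 0.047 hsv [ 16. 114. 196.]
t 43.1 tcp [379.9 163.3 230.5] toolx yaw 91.2 F [ 0.3 -0.9 -0. ]
lid 2549 [0.00116615 0.08608629] 0.08644399258171065
[739. 189.] [23, 93] yaw 72.2 z 0.028 hsv [  0. 188. 168.]
[527. 299.] [170, 203] yaw 1.1 z 0.089 hsv [ 21. 133. 158.]
[ 616. -308.] [45, 120] yaw 92.2 z 0.047 hsv [ 15. 103. 165.]
[ 531. -314.] [43, 121] yaw 91.5 z 0.047 hsv [ 15. 105. 167.]
[440.  67.] [21, 157] yaw 88.5 z 0.036 hsv [ 72.5 128.  170.5]
[ 335. -152.] [69, 70] yaw 134.0 z 0.043 hsv [ 24.   7. 216.]
[ 246. -335.] [109, 204] yaw 140.1 z 0.053 hsv [ 68. 137.  84.]
[302. 126.] [43, 54] yaw 89.8 z 0.047 hsv [ 82.   41.5 188.5]
[295. 210.] [20, 23] yaw 1.9 z 0.047 hsv [ 90. 150. 151.]
[207. 267.] [43, 73] yaw 117.1 z 0.047 hsv [ 90. 152. 148.]
t 43.15 tcp [380.3 163.4 230.6] toolx yaw 91.2 F [ 0.1 -0.8 -0.2]
```

View pics/s11.png

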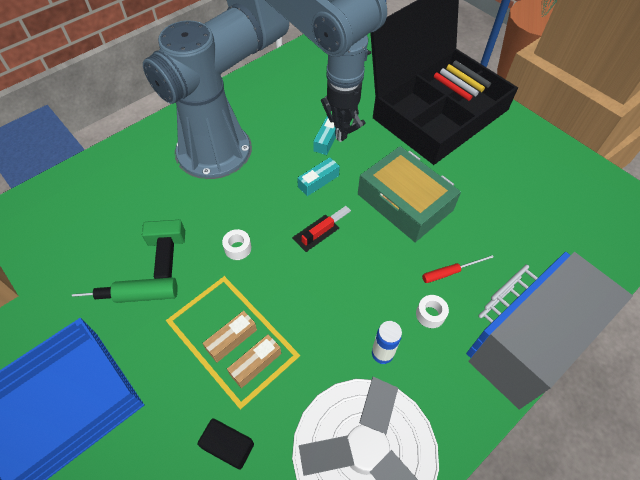

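The lid is shut and flat at 86 mm. Both heavy cartons are inside the yellow outline, the pry tool is on its pad, the bystanders haven't moved and the arm is clear. I'm handing in.

```bash
python3 -c "
from h import *
print(ctrl.hand_in())"
```

```text
the job is handed in; nothing more can be done
None
```

The job is handed in, with no verdict returned: the lid was pried open and shut again, the two light cartons are in the tin, the two heavy ones are inside the yellow bay, the pry tool is back on its pad, and the final pictures show nothing else moved.

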